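# Press home the proud stopper

## Task

Six sample bottles stand in the wooden carrier, and one black-headed stopper is standing proud, with pale cork showing under its head. Press that one gently down with the fingertips until its head sits on the glass rim, without lifting the bottle or drawing the stopper, then withdraw. Keep off the five bottles that are already closed, and leave the carrier and everything else on the counter alone.

Things in the scene. Friction and masses are not known exactly. Their poses are not given: they have to be found in the camera images.
- carrier: open wooden sample carrier standing on the counter, 138 x 204 mm outside (x, y), outer walls 58 mm high and 6 mm thick, floor 6 mm thick, two rows of three cells (60 mm square, 66 mm apart in both directions), a bent steel grip on each short end; fixed; origin under its centre
- bottle_a: loose sample bottle of green glass with a pale label, one of six alike standing in the carrier's cells in any order; body 56 mm across, about 0.3 kg; it has 2 mm of play all round in its cell; origin at the centre of its foot, z up; rim of the mouth 124 mm above the origin
- stopper_a (a joint): how far the stopper of bottle_a stands out of its mouth, in m: 0 = fully home (underside of the black head on the glass rim); a proud one starts at about 0.012 to 0.016; it slides along the bottle's axis with a tight cork fit, about 5 N to move it (a little more when fast) and stays where it is left; at 0 it stops hard
- top_a (a point): centre of the flat top of the black stopper head (32 mm across, 11 mm thick, pale cork shank 18 mm across below it) of bottle_a; moves with the stopper; when home it lies 135 mm above the bottle's origin, 141 mm above the counter
- bottle_b: loose sample bottle of green glass with a pale label, one of six alike standing in the carrier's cells in any order; body 56 mm across, about 0.3 kg; it has 2 mm of play all round in its cell; origin at the centre of its foot, z up; rim of the mouth 124 mm above the origin
- stopper_b (a joint): how far the stopper of bottle_b stands out of its mouth, in m: 0 = fully home (underside of the black head on the glass rim); a proud one starts at about 0.012 to 0.016; it slides along the bottle's axis with a tight cork fit, about 5 N to move it (a little more when fast) and stays where it is left; at 0 it stops hard
- top_b (a point): centre of the flat top of the black stopper head (32 mm across, 11 mm thick, pale cork shank 18 mm across below it) of bottle_b; moves with the stopper; when home it lies 135 mm above the bottle's origin, 141 mm above the counter
- bottle_c: loose sample bottle of green glass with a pale label, one of six alike standing in the carrier's cells in any order; body 56 mm across, about 0.3 kg; it has 2 mm of play all round in its cell; origin at the centre of its foot, z up; rim of the mouth 124 mm above the origin
- stopper_c (a joint): how far the stopper of bottle_c stands out of its mouth, in m: 0 = fully home (underside of the black head on the glass rim); a proud one starts at about 0.012 to 0.016; it slides along the bottle's axis with a tight cork fit, about 5 N to move it (a little more when fast) and stays where it is left; at 0 it stops hard
- top_c (a point): centre of the flat top of the black stopper head (32 mm across, 11 mm thick, pale cork shank 18 mm across below it) of bottle_c; moves with the stopper; when home it lies 135 mm above the bottle's origin, 141 mm above the counter
- bottle_d: loose sample bottle of green glass with a pale label, one of six alike standing in the carrier's cells in any order; body 56 mm across, about 0.3 kg; it has 2 mm of play all round in its cell; origin at the centre of its foot, z up; rim of the mouth 124 mm above the origin
- stopper_d (a joint): how far the stopper of bottle_d stands out of its mouth, in m: 0 = fully home (underside of the black head on the glass rim); a proud one starts at about 0.012 to 0.016; it slides along the bottle's axis with a tight cork fit, about 5 N to move it (a little more when fast) and stays where it is left; at 0 it stops hard
- top_d (a point): centre of the flat top of the black stopper head (32 mm across, 11 mm thick, pale cork shank 18 mm across below it) of bottle_d; moves with the stopper; when home it lies 135 mm above the bottle's origin, 141 mm above the counter
- bottle_e: loose sample bottle of green glass with a pale label, one of six alike standing in the carrier's cells in any order; body 56 mm across, about 0.3 kg; it has 2 mm of play all round in its cell; origin at the centre of its foot, z up; rim of the mouth 124 mm above the origin
- stopper_e (a joint): how far the stopper of bottle_e stands out of its mouth, in m: 0 = fully home (underside of the black head on the glass rim); a proud one starts at about 0.012 to 0.016; it slides along the bottle's axis with a tight cork fit, about 5 N to move it (a little more when fast) and stays where it is left; at 0 it stops hard
- top_e (a point): centre of the flat top of the black stopper head (32 mm across, 11 mm thick, pale cork shank 18 mm across below it) of bottle_e; moves with the stopper; when home it lies 135 mm above the bottle's origin, 141 mm above the counter
- bottle_f: loose sample bottle of green glass with a pale label, one of six alike standing in the carrier's cells in any order; body 56 mm across, about 0.3 kg; it has 2 mm of play all round in its cell; origin at the centre of its foot, z up; rim of the mouth 124 mm above the origin
- stopper_f (a joint): how far the stopper of bottle_f stands out of its mouth, in m: 0 = fully home (underside of the black head on the glass rim); a proud one starts at about 0.012 to 0.016; it slides along the bottle's axis with a tight cork fit, about 5 N to move it (a little more when fast) and stays where it is left; at 0 it stops hard
- top_f (a point): centre of the flat top of the black stopper head (32 mm across, 11 mm thick, pale cork shank 18 mm across below it) of bottle_f; moves with the stopper; when home it lies 135 mm above the bottle's origin, 141 mm above the counter
- glass: empty stemmed tasting glass, 81 mm across, 202 mm high, on the counter; fragile bystander; origin at the centre of its foot
- lemon: lemon, 67 x 51 x 49 mm, bystander on the counter; origin at its underside
- cork1: loose cork standing on end, 24 mm across, 43 mm high, bystander by the corker; origin at its foot
- cork3: loose cork standing on end, 24 mm across, 43 mm high, bystander by the corker; origin at its foot
- lever_corker: fixed bench corker of dark green iron to the left of the work, which the arm must not run into: base 250 x 176 mm; two posts carry a head from 370 to 500 mm above the counter, reaching 35 mm from the origin towards the robot; above it a lever with a wooden handle, 470 to 770 mm above the counter and reaching 155 mm from the origin towards the robot; origin on the counter under its middle

How it is judged:
By the outcome, as a careful person would: the job done as asked, in the order asked, and still so for the second after the job is handed in, with the robot touching nothing.
It also fails if it takes over 32 s, if anything falls off the work surface, if the arm or the gripper's body presses on something with over 40 N, if the wrist force passes 120 N, or if a joint passes its speed limit or range.

## Robot

A 7-joint arm with a two-finger parallel gripper is mounted at the origin on a cart in front of the work surface, level with it; the furniture and walls round the work are solid. World frame = base frame: x ahead of the robot, y to its left, z up, the work surface at z = 0. Lengths are in m, angles in rad, forces in N, time in s.
With the tool pointing down it reaches from about 0.35 to 0.9 m from the base axis. Payload 8.1 kg.
Tool frame: the origin (TCP) lies at the very end of the fingers, on their centre line; the grasp point (between the pads) lies 19 mm behind it (arm.tcp_to_grasp is the distance from the TCP to the grasp point, in m); z points along the fingers, y is the line along which they close (so a half turn about z gives the same grasp; the last joint's range is limited). The gripper opens to 92 mm and grips with 3 to 60 N. Pads are 19 mm wide; open, the fingers measure 130 mm over their backs; the gripper's body (75 mm by 190 mm) begins 47 mm behind the grasp point.
Start: joints at [-1.399, 0.434, 0.025, 1.573, -0.012, 1.134, -0.075], TCP at [0.17, 0.602, 0.227] pointing down, gripper open.
Joint ranges: [-2.62, 2.62], [-0.44, 2.09], [-1.27, 1.32], [0.08, 2.57], [-1.32, 4.46], [0.12, 2], [-2.74, 2.74]. Speed limits (rad/s): [2.22, 2.22, 3.01, 3.01, 3.14, 3.14, 3.14].

## Interface

Orientations are given as a rotation vector (axis times angle).
In Python, from cell import arm, camrig, job gives the robot as it stands (arm), with the cameras (camrig) and the job (job).
- The arm moves only by the tool advance, called by a JSON object that holds its "fn" and its "kwargs". Schema: {"type":"object","properties":{"increments":{"type":"array","items":{"type":"array","items":{"type":"number"},"minItems":5,"maxItems":5},"minItems":1,"maxItems":10},"force":{"type":"number"},"only":{"type":"string"},"quiet":{"type":"boolean"},"lines":{"type":"string"}},"required":["increments"],"additionalProperties":false}. increments is a list of rows, 1 to 10 of them, each of 5 numbers: dx, dy, dz in a scale on which 1.0 is 0.25 m, then a turn about the tool's z in a scale on which 1.0 is 2 pi rad, then the opening from 0.0 (shut) to 1.0 (fully open); each row shifts and turns the commanded pose from where the row before left it, along the tool's axes as they then stand; what a row does not reach is not made up. A row lasts 1/10 s, in which the tool goes at most 0.05 m and 0.15 rad, less where a joint would pass 70% of its speed; a pose out of reach is approached as far as the arm can. The fingers move at their own pace and stop on an object; force is the grip in N (left out, the last holds). Time passes only in rows, so rows that do not move let the fingers close. The tool returns the time, the measured TCP pose, the force, the opening and the grip force at its end. only (a regular expression) keeps the lines of the reply that match it, lines (a string "A,B") keeps lines A to B, and quiet returns only ok. Shift and turn numbers lie between -1 and 1, and a call with a number outside is refused. Input that does not fit is refused with a message, and nothing moves.
- arm.observe(): the state, without advancing time (a new reading comes with each control period).
- camrig.get_image(name): name is "side" or "top"; returns a dict with "image" (384x512x3 uint8, blue, green, red), "fx", "fy", "cx", "cy" (pixels), "cam_to_world" (4x4, takes a point from camera to world coordinates). Camera axes: x right, y down, z forward; pixel columns grow to the right and rows downward; lengths in m; the calibration is good to about 2 mm. A picture is of the moment at which its call begins. There is no depth.
- job.sign_off(): hands the job in; it is judged then, once.
The state is a dict: "clock": time; "joints": joint angles; "dq": joint speeds; "joint_efforts": joint torques, N m; "position": TCP position; "ee_rot": TCP orientation; "force": force on the tool from outside, world axes, zero at the start; "ft_torque": the same for the moment, N m; "width": opening from 0.0 (shut) to 1.0 (fully open); "gripper_force": force on a finger pad.
Only numpy, scipy, OpenCV 4.12 (cv2) and the standard library are available. Lean on these libraries where they do the work, as an engineer would, in place of code of your own. Each camera call takes 0.05 s, during which the arm holds its last target. There are 200 camera calls.

## Working session

There is one attempt and no reset: what is moved stays moved. The work goes in short steps, Python scripts to look and compute and a tool call to move; the robot and the scene stay as the last step left them, time stands still between calls to the robot, and variables do not carry over. Pictures are saved under pics/ and viewed, at most 10 in all, crops included, and the job is handed in when it is done.

```bash
ls; mkdir -p pics
```

Run:
```python
from cell import arm, camrig, job
import cv2,numpy as np
s=arm.observe();print(s['clock'],s['position'],s['ee_rot'],s['force'],s['width'])
for n in("side","top"):
    d=camrig.get_image(n);cv2.imwrite(f"pics/{n}0.png",d["image"]);print(n,d['fx'],d['fy'],d['cx'],d['cy'],np.round(d['cam_to_world'],4).tolist())
```

```text
cell.py
pics
0.0 [0.16952162 0.6010357  0.22593669] [-4.30353783e-01 -3.11189941e+00  2.52789292e-03] [ 0.1896986  -0.65328025  0.86914673] 1.0022894599336527
side 356.05659805665863 356.05659805665863 260.0451401706132 191.96575453283018 [[-0.9517, -0.1392, 0.2737, 0.3435], [-0.3071, 0.4336, -0.8472, 0.8317], [-0.0008, -0.8903, -0.4554, 0.5206], [0.0, 0.0, 0.0, 1.0]]
top 372.9739355637598 372.9739355637598 252.8489594875139 195.31702572066962 [[-0.0134, -0.9826, 0.1854, 0.3833], [-0.9997, 0.0174, 0.0199, 0.075], [-0.0228, -0.1851, -0.9825, 1.1678], [0.0, 0.0, 0.0, 1.0]]
```

View pics/side0.png

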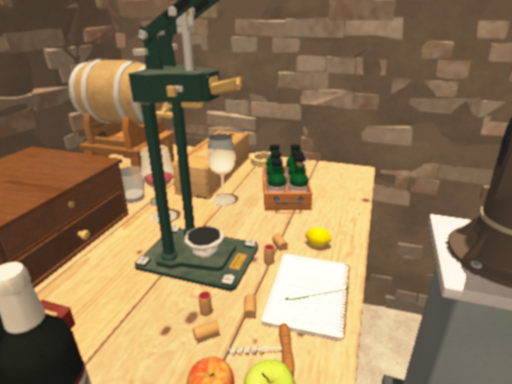

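View pics/top0.png

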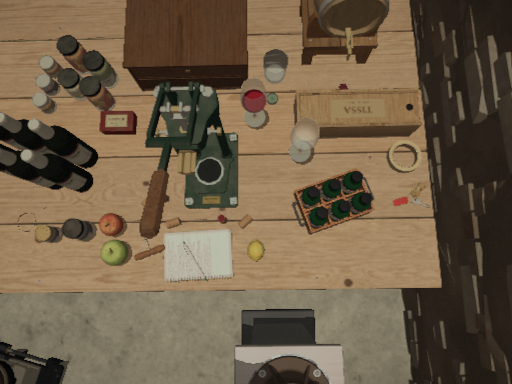

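Create h.py:
```python
import numpy as np,cv2
from cell import arm, camrig, job
def proj(d,p):
    T=np.array(d['cam_to_world']);q=T[:3,:3].T@(np.array(p,float)-T[:3,3]);return [round(float(v),1) for v in(d['cx']+d['fx']*q[0]/q[2],d['cy']+d['fy']*q[1]/q[2])]
def back(d,u,v,z):
    T=np.array(d['cam_to_world']);r=T[:3,:3]@np.array([(u-d['cx'])/d['fx'],(v-d['cy'])/d['fy'],1]);return T[:3,3]+r*(z-T[2,3])/r[2]
```

Run:
```python
from h import *
t=camrig.get_image("top");s=camrig.get_image("side")
a=t['image'][165:235,285:385];b=s['image'][135:215,255:320]
a=cv2.resize(cv2.convertScaleAbs(a,alpha=1.8,beta=20),None,fx=8,fy=8,interpolation=cv2.INTER_CUBIC)
b=cv2.resize(cv2.convertScaleAbs(b,alpha=1.3,beta=20),None,fx=7,fy=7,interpolation=cv2.INTER_CUBIC)
cv2.imwrite("pics/t1.png",a);cv2.imwrite("pics/s1.png",b)
print(proj(t,[.17,.602,.227]),proj(s,[.17,.602,.227]),proj(t,[0,0,0]))
```

```text
[43.5, 359.0] [559.1, 427.7] [289.9, 400.6]
```

View pics/t1.png

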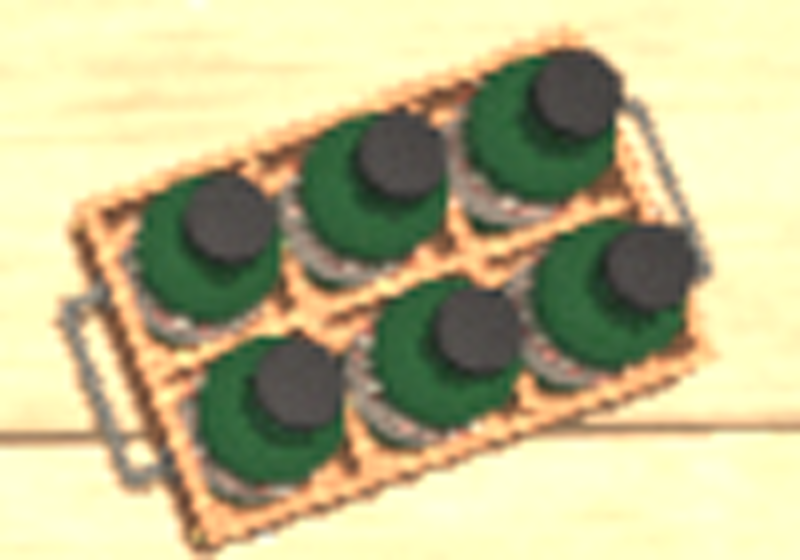

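View pics/s1.png

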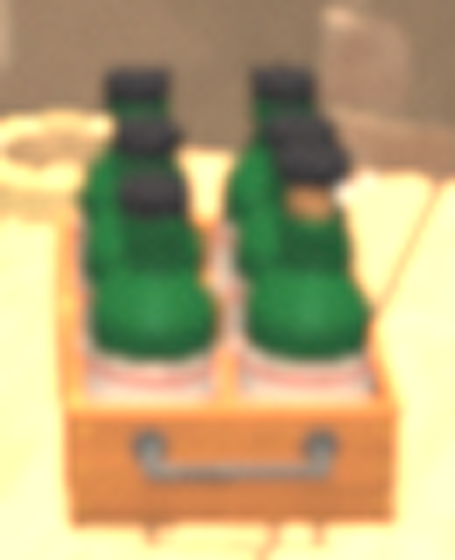

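Run:
```python
from h import *
from scipy.spatial.transform import Rotation as R
t=camrig.get_image("top");s=camrig.get_image("side")
H=dict(fl=(298,381,.155),fm=(478,331,.141),fr=(652,267,.141),bl=(230,218,.141),bm=(402,155,.141),br=(577,92,.141))
P={k:back(t,285+(u+.5)/8-.5,165+(v+.5)/8-.5,z) for k,(u,v,z) in H.items()}
for k,p in P.items(): print(k,p.round(4),'side crop',((np.array(proj(s,p))-[255,135]+.5)*7).round(0))
print('fl pred from others',(P['fm']+P['bl']-P['bm']).round(4),(2*P['fm']-P['fr']).round(4))
for k,(u,v) in dict(glassfoot=(302,155),lemon=(257,250),corkerL=(184,207),corkerR=(238,207),cTL=(188,133)).items(): print(k,back(t,u,v,0).round(3))
print('handle',back(t,152,225,.6).round(3),back(t,152,225,.5).round(3))
o=arm.observe();print(R.from_rotvec(o['ee_rot']).as_matrix().round(3).tolist(),o['position'],o['force'])
```

```text
fl [ 0.5243 -0.0921  0.155 ] side crop [318. 152.]
fm [ 0.5427 -0.1573  0.141 ] side crop [307. 125.]
fr [ 0.5641 -0.2188  0.141 ] side crop [290.  74.]
bl [ 0.5841 -0.0734  0.141 ] side crop [161. 184.]
bm [ 0.6055 -0.1345  0.141 ] side crop [150. 127.]
br [ 0.627  -0.1969  0.141 ] side crop [142.  74.]
fl pred from others [ 0.5212 -0.0963  0.141 ] [ 0.5212 -0.0959  0.141 ]
glassfoot [ 0.734 -0.063  0.   ]
lemon [0.431 0.088 0.   ]
corkerL [0.57  0.318 0.   ]
corkerR [0.567 0.146 0.   ]
cTL [0.817 0.31  0.   ]
handle [0.447 0.242 0.6  ] [0.458 0.271 0.5  ]
[[-0.962, 0.271, -0.0], [0.271, 0.962, -0.0], [-0.0, -0.0, -1.0]] [0.16957948 0.601404   0.22646618] [0.013414   0.18290295 0.46009224]
```

The manual's scale: shifts go in shares of 0.25 m and turns go in shares of 2 pi rad. Converting my numbers, -0.032 m is -0.128, -0.023 m is -0.092.

{"fn": "advance", "kwargs": {"increments": [[-0.092, -0.128, 0, 0, 0], [-0.092, -0.128, 0, 0, 0], [-0.092, -0.128, 0, 0, 0], [-0.092, -0.128, 0, 0, 0], [-0.092, -0.128, 0, 0, 0], [-0.092, -0.128, 0, 0, 0], [-0.092, -0.128, 0, 0, 0], [-0.092, -0.128, 0, 0, 0]], "force": 20}}

```text
clock: 1.1
position: [0.2776, 0.3037, 0.2269]
ee_rot: [0.43, 3.112, 0.001]
force: [1.3, -0.8, -0.0]
width: 0.354
gripper_force: 0.0
```

To row units: -0.032 m is -0.128, -0.023 m is -0.092.

{"fn": "advance", "kwargs": {"increments": [[-0.092, -0.128, 0, 0, 0], [-0.092, -0.128, 0, 0, 0], [-0.092, -0.128, 0, 0, 0], [-0.092, -0.128, 0, 0, 0], [-0.092, -0.128, 0, 0, 0], [-0.092, -0.128, 0, 0, 0], [-0.092, -0.128, 0, 0, 0], [-0.092, -0.128, 0, 0, 0], [0, 0, 0, 0, 0], [0, 0, 0, 0, 0]]}}

```text
clock: 2.1
position: [0.3849, 0.0083, 0.2268]
ee_rot: [0.434, 3.111, 0.0]
force: [-0.3, -0.1, -1.3]
width: 0.006
gripper_force: 0.0
```

Run:
```python
from h import *
from scipy.spatial.transform import Rotation as R
o=arm.observe();print(R.from_rotvec(o['ee_rot']).as_matrix().T@(np.array([.523,-.094,.156])-o['position']),o['joints'].round(2) if hasattr(o['joints'],'round') else o['joints'])
```

```text
[-0.16083963 -0.06059917  0.07077705] [-0.66  0.01  0.51  2.14 -0.01  1.    1.15]
```

To row units: -0.032 m is -0.128, -0.012 m is -0.048.

{"fn": "advance", "kwargs": {"increments": [[-0.128, -0.048, 0, 0, 0], [-0.128, -0.048, 0, 0, 0], [-0.128, -0.048, 0, 0, 0], [-0.128, -0.048, 0, 0, 0], [-0.128, -0.048, 0, 0, 0], [0, 0, 0.08, 0, 0], [0, 0, 0.08, 0, 0], [0, 0, 0, 0, 0], [0, 0, 0, 0, 0]]}}

```text
clock: 3.0
position: [0.5224, -0.0912, 0.1868]
ee_rot: [-0.428, -3.111, -0.001]
force: [-0.3, 0.1, 0.3]
width: 0.007
gripper_force: 0.0
```

Run:
```python
from h import *
from scipy.spatial.transform import Rotation as R
o=arm.observe();print(R.from_rotvec(o['ee_rot']).as_matrix().T@(np.array([.523,-.094,.156])-o['position']))
s=camrig.get_image("side")
cv2.imwrite("pics/s2.png",cv2.resize(cv2.convertScaleAbs(s['image'][115:215,245:345],alpha=1.3,beta=20),None,fx=6,fy=6,interpolation=cv2.INTER_CUBIC))
print(((np.array(proj(s,o['position']))-[245,115]+.5)*6).round(0))
```

```text
[-0.0013985  -0.00256295  0.03080311]
[340. 187.]
```

View pics/s2.png

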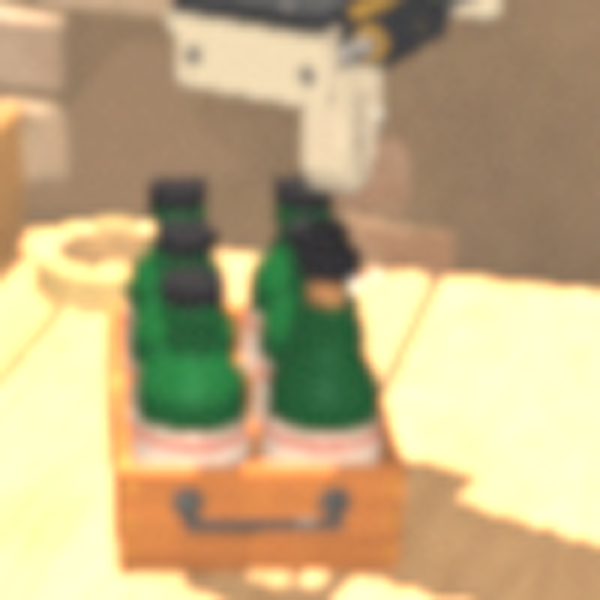

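To row units: 0.01 m is 0.04, -0.0025 m is -0.01.

{"fn": "advance", "kwargs": {"increments": [[-0.008, -0.01, 0.04, 0, 0], [0, 0, 0.04, 0, 0], [0, 0, 0.02, 0, 0], [0, 0, 0.012, 0, 0], [0, 0, 0.012, 0, 0], [0, 0, 0.008, 0, 0], [0, 0, 0.008, 0, 0], [0, 0, 0, 0, 0]]}}

```text
clock: 3.85
position: [0.5238, -0.0952, 0.1518]
ee_rot: [0.431, 3.112, 0.0]
force: [-0.1, 0.7, 0.1]
width: 0.002
gripper_force: 0.1
```

To row units: 0.001 m is 0.004.

{"fn": "advance", "kwargs": {"increments": [[0, 0, 0.004, 0, 0], [0, 0, 0.004, 0, 0]]}}

```text
clock: 4.05
position: [0.524, -0.0953, 0.15]
ee_rot: [0.43, 3.111, 0.0]
force: [-2.2, 0.1, 5.3]
width: 0.008
gripper_force: 2.5
```

Run:
```python
from h import *
s=camrig.get_image("side");o=arm.observe();print(o['force'],o['position'])
cv2.imwrite("pics/s3.png",cv2.resize(cv2.convertScaleAbs(s['image'][130:190,270:330],alpha=1.3,beta=20),None,fx=10,fy=10,interpolation=cv2.INTER_CUBIC))
```

```text
[-0.64104006  0.11926642  5.47684368] [ 0.52390546 -0.09527931  0.14983177]
```

View pics/s3.png

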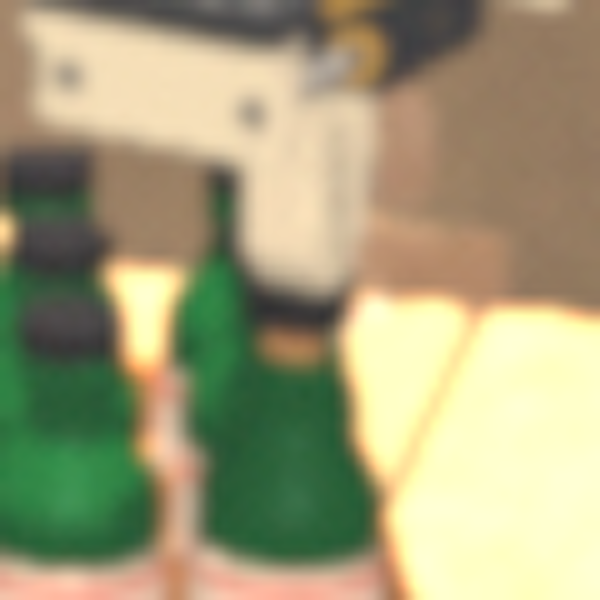

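The shut fingers rest on the proud black head (about (295,310)), with cork still visible below it at (290,345). Contact force is about 5 N, so I'll keep pressing slowly.

To row units: 0.0015 m is 0.006, 0.001 m is 0.004.

{"fn": "advance", "kwargs": {"increments": [[0, 0, 0.006, 0, 0], [0, 0, 0.006, 0, 0], [0, 0, 0.006, 0, 0], [0, 0, 0.006, 0, 0], [0, 0, 0.004, 0, 0], [0, 0, 0.004, 0, 0]]}}

```text
clock: 4.7
position: [0.5239, -0.0953, 0.1419]
ee_rot: [0.43, 3.112, 0.0]
force: [-1.8, 0.0, 5.3]
width: 0.008
gripper_force: 2.5
```

To row units: 0.0007 m is 0.0028.

{"fn": "advance", "kwargs": {"increments": [[0, 0, 0.0028, 0, 0], [0, 0, 0, 0, 0]]}}

```text
clock: 4.9
position: [0.5241, -0.0954, 0.1415]
ee_rot: [0.431, 3.111, 0.0]
force: [-2.5, 0.9, 9.7]
width: 0.006
gripper_force: 4.5
```

{"fn": "advance", "kwargs": {"increments": [[0, 0, 0.002, 0, 0], [0, 0, 0, 0, 0]]}}

```text
clock: 5.1
position: [0.5245, -0.0954, 0.1415]
ee_rot: [0.43, 3.11, 0.001]
force: [-4.0, 1.3, 14.3]
width: 0.006
gripper_force: 6.9
```

Force rises to 14 N while the height stalls at 141.5 mm, so it is home. Withdrawing straight up.

To row units: -0.03 m is -0.12, -0.02 m is -0.08.

{"fn": "advance", "kwargs": {"increments": [[0, 0, -0.008, 0, 0], [0, 0, -0.02, 0, 0], [0, 0, -0.08, 0, 0], [0, 0, -0.12, 0, 0], [0, 0, -0.12, 0, 0], [0.12, 0, -0.04, 0, 0], [0.12, 0, 0, 0, 0], [0.12, 0, 0, 0, 0], [0.12, 0, 0, 0, 0], [0, 0, 0, 0, 0]]}}

```text
clock: 6.1
position: [0.4048, -0.0619, 0.2372]
ee_rot: [-0.429, -3.11, -0.003]
force: [0.9, -0.3, -0.2]
width: 0.006
gripper_force: 0.0
```

Run:
```python
from h import *
s=camrig.get_image("side");o=arm.observe();print(o['force'])
cv2.imwrite("pics/s4.png",cv2.resize(cv2.convertScaleAbs(s['image'][130:215,255:325],alpha=1.3,beta=20),None,fx=7,fy=7,interpolation=cv2.INTER_CUBIC))
```

```text
[ 0.50156918 -0.8185236   0.22956772]
```

View pics/s4.png

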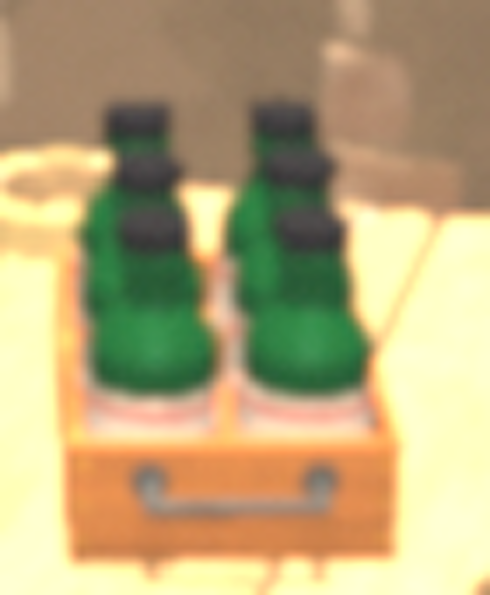

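The pressed head at (312,230) is level with its neighbour at (153,230), and no cork shows. The bottles and carrier are where they were.

```bash
python3 -c "
from cell import arm, camrig, job
print(job.sign_off())"
```

```text
the job is handed in; nothing more can be done
None
```

The proud stopper (front row, left end as the robot sees it) is pressed home at about 14 N peak, the arm is withdrawn clear, the final picture shows no cork and all six bottles and the carrier where they were, and the job was handed in at about 6 s.

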